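# Hold the canister lid at the half-turned vent mark

## Robot

A 6-joint arm with a two-finger parallel gripper is mounted at the origin on the work surface; the furniture and walls round the work are solid. World frame = base frame: x ahead of the robot, y to its left, z up, the work surface at z = 0. Lengths are in mm, angles in rad, forces in N, time in s.
With the tool pointing down it reaches from about 400 to 825 mm from the base axis. Payload 7 kg.
Tool frame: the origin (TCP) lies at the very end of the fingers, on their centre line; the grasp point (between the pads) lies 19 mm behind it; z points along the fingers, x is the direction in which the jaws open and shut, and the axes are right-handed (so a half turn about z gives the same grasp; the last joint's range is limited). The gripper opens to 88 mm and grips with 3 to 60 N. Pads are 19 mm wide; open, the fingers measure 130 mm over their backs; the gripper's body (78 mm by 193 mm) begins 47 mm behind the grasp point.
Start: joints at [-0.832, 0.359, 0.012, 0, -1.224, -0.288], TCP at [294.059, -607.556, 226.561] pointing down, gripper open.
Joint ranges: [-3.07, 3.07], [-1.43, 2.12], [-1.02, 1.25], [-3.03, 1.67], [-3.05, -0], [-3.03, 3.03]. Speed limits (rad/s): [2.39, 2.39, 3.01, 3.14, 3.14, 3.14].

## Interface

Orientations are given as [roll, pitch, yaw] about the fixed x, y, z axes, in that order (R = Rz(yaw) Ry(pitch) Rx(roll)).
In Python, from workcell import robot gives the robot as it stands. The module is installed in compiled form; this text tells all that it offers.
- The arm moves only by the shell command python3 -m jog 'ROWS'. ROWS is JSON, a list of rows, each an object with "jaw": the opening, from 0 (shut) to 1 (fully open); "xyz": the shift along the tool's x, y, z in mm, a list of three; "twist": the turn about the tool's z in degrees. In form: [{"jaw": jaw, "xyz": [x, y, z], "twist": twist}, ...]. A call has 1 to 20 rows; each row is the pose to reach, as a shift and turn from the pose commanded when the call began, along the tool's axes at that moment; what a row does not reach only later rows make up. A row lasts 1/10 s, in which the tool goes at most 50 mm and 8.59 degrees, less where a joint would pass 70% of its speed; a pose out of reach is approached as far as the arm can. A call with a gripper value outside its range is refused whole. The fingers move at their own pace and stop on an object; the grip force is fixed at half the most. Time passes only in rows, so rows that repeat a pose let the fingers close. It gives the time, the measured TCP pose, the force and the opening at its end, in the units of the state.
- robot.sense(): the state, without advancing time (a new reading comes with each control period).
- robot.read_camera(name): name is "scene" or "top" or "wrist"; returns (picture, depth): 384x512x3 uint8, red, green, blue; 384x512 float32, mm along the optical axis (not along the pixel's ray), 0 where there is no reading.
- robot.camera_params(name): a dict with "fx", "fy", "cx", "cy" (pixels), "rvec" (rotation vector, rad) and "tvec" (3), from world to camera coordinates, as OpenCV has them. Camera axes: x right, y down, z forward; pixel columns grow to the right and rows downward; lengths in mm; the calibration is good to about 2 mm. A picture is of the moment at which its call begins: read the wrist's pose just before it. camera_params takes no time and is no camera call; for the wrist camera it gives the pose at the moment of the call.
- robot.sign_off(): hands the job in, once; it reports no verdict.
The state is a dict: "clock": time; "joint_positions": joint angles; "joint_vel": joint speeds; "tau": joint torques, N m; "eef_pos": TCP position; "eef_rot": TCP orientation; "force": force on the tool from outside, world axes, zero at the start; "moment": the same for the moment, N m; "finger_gap": finger opening in mm.
Only numpy, scipy, OpenCV 4.12 (cv2) and the standard library are available. Lean on these libraries where they do the work, as an engineer would, in place of code of your own. Each camera call takes 0.05 s, during which the arm holds its last target.

## Task

The shipping canister on the packing bench has to be held in its vent position. Fit the blue bayonet lid, gripping its knob lightly because it cracks, down the canister's two slots until it sits flush without ramming it, then turn it clockwise to the yellow mark, halfway to the red lock mark, and never so far that the lock clicks. A spring turns the lid back, so finish while still gripping the lid there, without letting go; leave the other things on the bench where they are.

Things in the scene. Friction and masses are not known exactly. Their poses are not given: they have to be found in the camera images.
- lid: Loose blue bayonet lid, about 90 g, upright on the bench on its black plug. Origin: centre of the plug's underside; z up; x along knob bar, white pointer lines and lugs (fits either way round). Plug 53 mm diameter, 22 mm high, chamfered foot 44 mm. Flange 71 mm diameter, 22 to 27 mm up. Starts to the left or right of the foam box (the canister is on the other side), yaw up to 0.7 rad either way.
- lid_grip (a point): On the lid's axis, mid-knob, 47 mm above the lid's origin: where to grip. The knob is a bar 50 mm long (lid x), 18 mm thick (lid y), from 27 to 57 mm above the lid's origin; pinch it across y. It cracks if the contact force of both fingers together passes 110 N: 20 to 30 N of grip holds well.
- lid_lug (a point): Outer end of the lid's +x lug, 35 mm from the axis, 5.5 mm above the lid's origin. The two lugs (lid +x and -x) are 9 mm wide, 7 mm high (2 to 9 mm above the lid's origin).
- canister: Grey canister screwed to the bench: fixed in a run, but place and yaw (up to 0.6 rad either way) differ from run to run. Origin: centre of its underside; z up; slots at +x and -x. 88 mm diameter (foot 100 mm), 70 mm high. With the lid flush, the lid's origin is 48 mm above the canister's. All marks on its rim are repeated half a turn round.
- canister_mouth (a point): Centre of the mouth (57 mm diameter) at rim height, 70 mm above the bench. The mouth's ledge is 10 mm thick; the lugs pass down its slots and then turn below it, clockwise seen from above, with 3 mm of play in height; a stop prevents turning the other way. More than 45 N of lid on canister counts as ramming.
- canister_slot (a point): White mark on the rim at the +x slot, 40.5 mm from the axis: turn 0. Each slot is about 15 mm wide and reaches to 37 mm from the axis.
- canister_vent (a point): Yellow mark on the rim, 40.5 mm from the axis, 0.70 rad (40 degrees) clockwise from the white one seen from above: the vent position; the lid's white line must point to it.
- canister_lock (a point): Red mark on the rim, 40.5 mm from the axis, 1.40 rad clockwise from white: locked. Spring plungers rub on the lugs from about 0.9 rad of turn and click in behind them at about 1.25 rad: do not go there.
- catch (a joint): Spring-loaded catch ring inside the canister that the lugs push round, rad: 0 at rest, growing as the lid turns clockwise; it lags the lid by up to 0.2 rad of play (reads about 0.6 with the lid at the yellow mark). It pushes the lid back with about 0.07 N m there.
- foam_box: Closed white foam shipping box, fixed, straight ahead of the robot between the two work places: about 277 x 302 mm and 185 mm high; carry the lid over it, well clear (tool 0.3 m above the bench). Origin: centre of its underside.
- marker: Bystander: black-capped white marker pen lying on the bench, 17 x 135 x 16 mm. Origin: centre of underside; y along it.
- tape_clear: Bystander: roll of pale parcel tape lying flat, 92 mm diameter, 48 mm high. Origin: centre of underside.
- parcel_flat: Bystander: small flat brown parcel, 55 x 76 x 30 mm. Origin: centre of underside.
- scissors: Bystander: blue-handled scissors lying flat, 87 x 199 x 9 mm. Origin: centre of underside.
- foam_ring: Bystander: rolled pink foam ring standing on the bench, on the left, 63 x 45 x 84 mm. Origin: centre of underside.
- cutter: Bystander: blue snap-off knife lying flat on the left, 22 x 158 x 16 mm. Origin: centre of underside.
Things that resemble listed ones, but are neither listed nor needed, are in the scene too. Of the things shaped like the lid, the blue one is meant.

How it is judged (in metres and radians):
On the way, in this order (a step that is already met when the one before it is completed fails the run):
1. the lid sits flush in the canister with its lugs down the slots, not yet turned (z of lid in the frame of canister between 0.044 and 0.0515 m and horizontal distance between lid and canister below 0.005 m and angle between lid's own z axis and vertical below 0.07 rad and angle between the x axis of lid and the x axis of canister, either way round below 0.25 rad), for 0.1 s.
2. the lid is turned to the yellow vent mark (z of lid in the frame of canister between 0.044 and 0.0515 m and horizontal distance between lid and canister below 0.005 m and angle between lid's own z axis and vertical below 0.07 rad and angle between the x axis of lid and the x axis of canister, either way round between 0.52 and 0.88 rad and value of joint catch above 0.35 rad), for 0.2 s.
At the end, for the whole second after the job is handed in: the lid is flush in the canister (within about 3.5 mm in height, 5 mm of the axis, upright), turned 0.52 to 0.88 rad from the slots with the catch ring past 0.35 rad, at rest, and still gripped (finger force 4 to 110 N), pressed on the canister with under 40 N (all of step 2 and contact force between the fingers and lid between 4 and 110 N and contact force between lid and canister below 40 N and linear speed of lid below 0.02 m/s and angular speed of lid below 0.15 rad/s); the arm keeps its last pose, push and grip.
It fails at once if the lid is turned so far that the lock clicks (1.25 rad) (value of joint catch above 1.25 rad or (z of lid in the frame of canister below 0.0515 m and horizontal distance between lid and canister below 0.005 m and angle between the x axis of lid and the x axis of canister, either way round above 1.25 rad)).
It fails at once if the fragile knob is squeezed with more than 110 N (contact force between the fingers and lid above 110 N).
It fails at once if the lid is rammed or pressed on the canister with more than 45 N (contact force between lid and canister above 45 N).
It fails at once if a bystander is pushed more than 25 mm (distance of any of marker, tape_clear, parcel_flat, scissors, foam_ring, cutter from where it was at the start of the episode above 0.025 m).
It also fails if it takes over 51 s, if anything falls off the work surface, if the arm or the gripper's body presses on something with over 40 N, if the wrist force passes 120 N, or if a joint passes its speed limit or range.

## Working session

There is one attempt and no reset: what is moved stays moved. The work goes in short steps, Python scripts to look and compute and a shell command to move; the robot and the scene stay as the last step left them, time stands still between calls to the robot, and variables do not carry over. Pictures are saved under pics/ and viewed, and the job is handed in when it is done.

```bash
mkdir -p pics
cat > h.py <<'E'
import numpy as np, cv2
from workcell import robot
def snap(name,fn):
    p=robot.camera_params(name); im,d=robot.read_camera(name)
    cv2.imwrite('pics/'+fn+'.png',cv2.cvtColor(im,cv2.COLOR_RGB2BGR)); np.savez('pics/'+fn+'.npz',im=im,d=d,**{k:np.array(v) for k,v in p.items()})
    return im,d,p
def load(fn):
    z=np.load('pics/'+fn+'.npz'); return z['im'],z['d'],z
def cloud(d,p):
    R=cv2.Rodrigues(np.array(p['rvec'],float))[0]; t=np.array(p['tvec'],float).reshape(3)
    v,u=np.indices(d.shape); X=np.stack([(u-p['cx'])/p['fx']*d,(v-p['cy'])/p['fy']*d,d],-1)
    return (X-t)@R
E
python3 - <<'E'
from h import *
print(robot.sense())
snap('top','top0');snap('scene','scene0')
print(robot.camera_params('wrist'))
E
```

```text
{'clock': 0.0, 'joint_positions': array([-8.31945167e-01,  3.59393737e-01,  1.10735836e-02, -3.65484992e-04,
       -1.22411034e+00, -2.88077999e-01]), 'joint_vel': array([ 0.00126788, -0.00058374,  0.00012248,  0.00020683,  0.00059801,
       -0.00080959]), 'tau': array([ 9.60592624e-04, -5.82714808e+01,  2.93067062e+01,  6.99717969e+00,
        7.08267806e-03, -1.63276868e-04]), 'eef_pos': array([ 293.82554545, -607.14984416,  225.62190905]), 'eef_rot': array([-3.14145775e+00, -1.66444575e-03,  2.02144491e+00]), 'force': array([-0.14756328,  0.49600182,  0.29500385]), 'moment': array([ 0.02844683,  0.0159486 , -0.03047615]), 'finger_gap': 87.75785052375521}
{'fx': 291.1313239376819, 'fy': 291.1313239376819, 'cx': 254.9204564976137, 'cy': 187.49114816870147, 'rvec': array([-1.58347962, -2.52739396, -0.33943485]), 'tvec': array([673.79541715, -32.02247495, 390.31365403])}
```

View pics/top0.png

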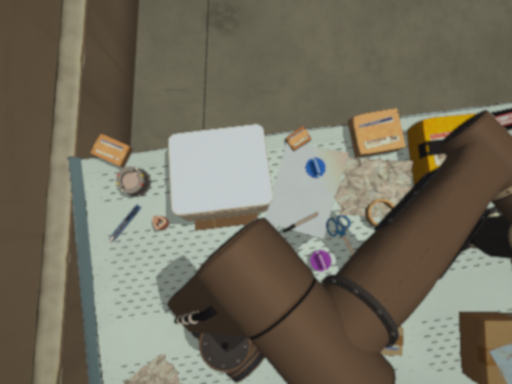

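View pics/scene0.png

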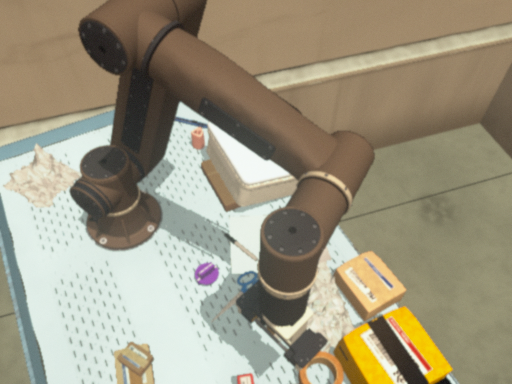

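The top view shows the blue lid at pixel (316,167), to the robot's right of the foam box. The canister is at (132,181), on its left, and the purple lid-like decoy is at (320,261). Next I'll measure positions.

Run:
```python
from h import *
im,d,p=load('top0'); C=cloud(d,p)
for n,(u,v) in dict(lid=(316,167),flange=(309,172),can=(132,181),rim=(120,181),box=(220,170),purple=(320,261)).items(): print(n,C[v,u].round(1))
hsv=cv2.cvtColor(im,cv2.COLOR_RGB2HSV)
m=(hsv[...,0]>95)&(hsv[...,0]<120)&(hsv[...,1]>150); m[:, :295]=0;m[:,335:]=0;m[:150]=0;m[190:]=0
P=C[m]; print(m.sum(),P[:,2].max()); 
f=P[(P[:,2]>15)]; print(f.mean(0),f.min(0),f.max(0))
# canister
w=np.zeros_like(m); w[155:205,105:160]=1
P=C[w&(C[...,2]>60)&(C[...,2]<80)]; print(len(P),P.mean(0),P.min(0),P.max(0))
cv2.imwrite('pics/c1.png',cv2.resize(cv2.cvtColor(im,cv2.COLOR_RGB2BGR)[140:260,90:170],None,fx=5,fy=5,interpolation=cv2.INTER_CUBIC))
cv2.imwrite('pics/c2.png',cv2.resize(cv2.cvtColor(im,cv2.COLOR_RGB2BGR)[120:220,260:400],None,fx=5,fy=5,interpolation=cv2.INTER_CUBIC))
R=cv2.Rodrigues(np.array(p['rvec']))[0];print(-R.T@np.array(p['tvec']).reshape(3), p['fx'])
```

```text
lid [ 503.9 -265.1   55.6]
flange [ 490.7 -245.9   30.8]
can [444.  340.4  44.5]
rim [440.3 371.7  66.4]
box [469.4  40.  158.9]
purple [ 198.6 -280.8   54.2]
165 64.4847887599954
[ 506.27473696 -263.23979984   32.38269739] [ 477.97462672 -293.98801036   22.03003946] [ 532.89886765 -239.34265634   64.48478876]
362 [446.94657384 338.71105208  69.89975896] [404.40086545 292.49340893  60.09585117] [490.15465502 384.66004355  77.27524329]
[ 293.92257116  -66.97820653 1240.31190646] 364.5594117750404
```

View pics/c1.png

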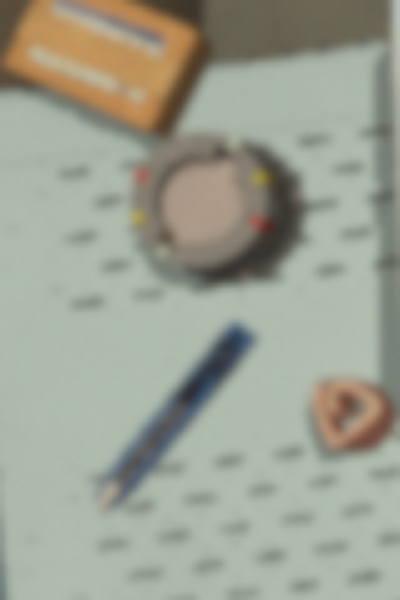

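View pics/c2.png

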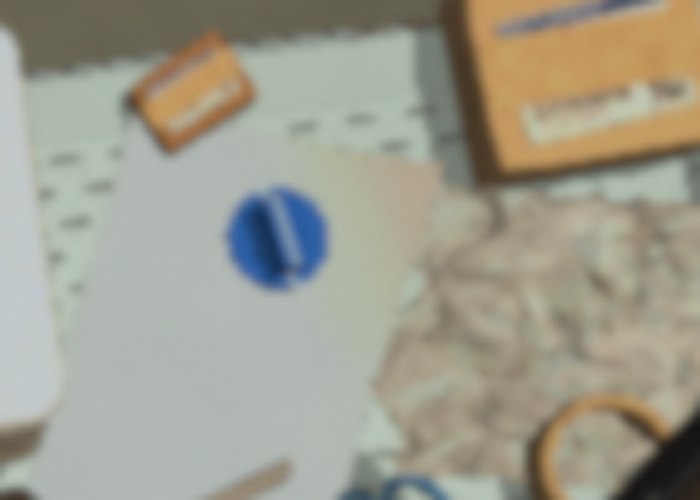

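The lid yaw is about +0.24 rad and the canister yaw about -0.6 rad. I'll check the wrist camera geometry and plan the approach so that joint 6 has room for the final turn.

```bash
cat >> h.py <<'E'
from scipy.spatial.transform import Rotation as Ro
def tool():
    s=robot.sense(); return np.array(s['eef_pos']),Ro.from_euler('xyz',s['eef_rot']).as_matrix(),s
def plan(target,yaw):
    """shift in tool axes, twist (deg) to reach target xyz with tool yaw, tool down"""
    p,R,s=tool(); dx=R.T@(np.array(target)-p); c=s['eef_rot'][2]
    tw=-np.degrees((yaw-c+np.pi)%(2*np.pi)-np.pi)
    print('shift',dx.round(1),'twist',tw.round(2),'pos',p.round(1),'rot',np.round(s['eef_rot'],4),'q6',s['joint_positions'][5].round(3),'F',s['force'].round(1),'gap',round(s['finger_gap'],1),'t',s['clock'])
E
python3 - <<'E'
from h import *
p,R,s=tool(); c=robot.camera_params('wrist'); Rc=cv2.Rodrigues(c['rvec'])[0]; cp=-Rc.T@c['tvec']
print('cam in tool',R.T@(cp-p)); print('cam axes in tool (rows x,y,z)\n',(Rc@R).round(3))
plan([505,-265,230],-1.33)
E
```

```text
cam in tool [   0.42855045  -71.22990972 -158.35260486]
cam axes in tool (rows x,y,z)
 [[ 1.    -0.001  0.   ]
 [ 0.001  0.965 -0.263]
 [ 0.     0.263  0.965]]
shift [216.1 339.1  -4. ] twist -167.97 pos [ 293.9 -607.2  225.7] rot [-3.1414e+00 -1.5000e-03  2.0215e+00] q6 -0.288 F [-0.4 -0.4 -0.4] gap 87.5 t 0.1
```

```bash
python3 -m jog '[{"jaw":1,"xyz":[6,9,0],"twist":-8.4},{"jaw":1,"xyz":[17,27,0],"twist":-16.8},{"jaw":1,"xyz":[30,47,0],"twist":-25.2},{"jaw":1,"xyz":[43,67,0],"twist":-33.6},{"jaw":1,"xyz":[56,87,0],"twist":-42},{"jaw":1,"xyz":[69,107,0],"twist":-50.4},{"jaw":1,"xyz":[82,127,0],"twist":-58.8},{"jaw":1,"xyz":[95,147,0],"twist":-67.2},{"jaw":1,"xyz":[108,167,0],"twist":-75.6},{"jaw":1,"xyz":[121,187,0],"twist":-84},{"jaw":1,"xyz":[134,207,0],"twist":-92.4},{"jaw":1,"xyz":[147,227,0],"twist":-100.8},{"jaw":1,"xyz":[160,247,0],"twist":-109.2},{"jaw":1,"xyz":[172,267,0],"twist":-117.6},{"jaw":1,"xyz":[184,287,0],"twist":-126},{"jaw":1,"xyz":[195,306,0],"twist":-134.4},{"jaw":1,"xyz":[205,322,0],"twist":-142.8},{"jaw":1,"xyz":[212,333,0],"twist":-151.2},{"jaw":1,"xyz":[215,338,0],"twist":-159.6},{"jaw":1,"xyz":[216,339,0],"twist":-168}]'
python3 - <<'E'
from h import *
snap('wrist','w1'); plan([505,-265,230],-1.33); print(robot.sense()['joint_positions'].round(3))
E
```

```text
clock: 2.1
eef_pos: [505.3, -264.6, 226.2]
eef_rot: [3.141, 0.0, -1.322]
force: [-1.3, -0.6, 0.0]
finger_gap: 87.4
shift [ 0.2  0.2 -3.9] twist 0.94 pos [ 505.1 -264.7  226.1] rot [ 3.1409e+00  6.0000e-04 -1.3137e+00] q6 1.968 F [ 0.3  0.9 -0.3] gap 87.5 t 2.15
[-0.14   0.188 -0.223 -0.    -1.16   1.968]
```

View pics/w1.png

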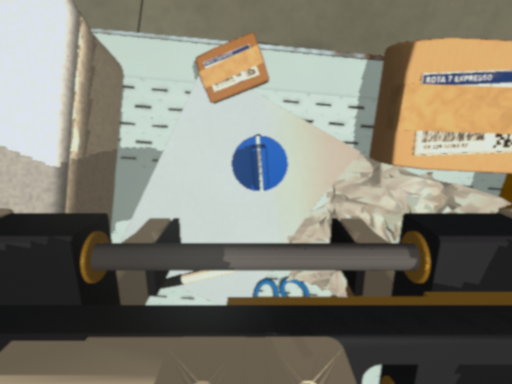

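The wrist view shows the blue lid at pixel (260,163), with its white line running from about (258,134) to (262,191). The foam box is on the left and a brown box on the right. I'll measure the lid and its clearances.

```bash
cat >> h.py <<'E'
def lidfit(fn):
    im,d,p=load(fn); C=cloud(d,p)
    hsv=cv2.cvtColor(im,cv2.COLOR_RGB2HSV)
    m=((hsv[...,0]>98)&(hsv[...,0]<125)&(hsv[...,1]>140)).astype(np.uint8)
    n,l,st,ce=cv2.connectedComponentsWithStats(m); k=[i for i in range(1,n) if st[i,4]>100]
    for i in k: print('comp',st[i],ce[i].round(1))
    return im,d,p,C,hsv,l
E
python3 - <<'E'
from h import *
im,d,p,C,hsv,l=lidfit('w1')
w=np.zeros(d.shape,bool); w[120:205,220:300]=1
K=C[w&(C[...,2]>50)&(C[...,2]<65)]; print(len(K),np.median(K,0))
xy=K[:,:2].astype(np.float32); print(cv2.minAreaRect(xy))
F=C[w&(C[...,2]>20)&(C[...,2]<45)];print('flange',len(F),np.median(F,0), cv2.minEnclosingCircle(F[:,:2].astype(np.float32)))
# white line: bright unsaturated in window with z>15
R=cv2.Rodrigues(p['rvec'])[0]
def unproj(u,v,z):
    r=R.T@np.array([(u-p['cx'])/p['fx'],(v-p['cy'])/p['fy'],1]); c=-R.T@p['tvec']; return (c+r*(z-c[2])/r[2])
bm=w&(hsv[...,1]<70)&(hsv[...,2]>150)&(C[...,2]>50); v,u=np.nonzero(bm); Q=np.array([unproj(a,b,57) for a,b in zip(u,v)]); print(len(Q),Q.mean(0)); print(cv2.fitLine(Q[:,:2].astype(np.float32),cv2.DIST_HUBER,0,.01,.01).ravel(), np.ptp(Q,0))
cv2.imwrite('pics/c3.png',cv2.resize(cv2.cvtColor(im,cv2.COLOR_RGB2BGR)[110:215,210:310],None,fx=5,fy=5,interpolation=cv2.INTER_CUBIC))
# obstacles around: points with z>60 within 200 mm
H=(C[...,2]>60)&(d>0); H[210:]=0
for lo,hi in((-180,-30),(-600,-330)):
    P=C[H&(C[...,1]>lo)&(C[...,1]<hi)&(abs(C[...,0]-505)<150)]
    print(len(P), P[:,1].min(),P[:,1].max(),P[:,2].max())
P=C[(C[...,2]>15)&(d>0)&(C[...,2]<40)];
E
```

```text
comp [493  73  19   9 101] [504.1  77.5]
comp [233 137  26  53 937] [246.6 163.8]
comp [261 137  26  52 994] [272.1 162. ]
comp [254 279  24  17 121] [266.6 286.2]
665 [ 510.71229725 -267.9709667    56.94862512]
((509.5553894042969, -268.34393310546875), (50.78093719482422, 17.977380752563477), 18.812114715576172)
flange 1801 [ 512.6772137  -264.20243783   27.19235181] ((509.51861572265625, -268.32647705078125), 35.31834411621094)
119 [ 507.81846803 -269.96471826   57.        ]
[ 9.4878507e-01  3.1592235e-01  5.0683740e+02 -2.7012393e+02] [8.23354959e+01 9.81587356e+01 1.13686838e-13]
21395 -176.90685323758345 -35.31484083382063 295.4952252152442
11009 -543.2473630753713 -332.4379387883604 295.72261341628524
```

View pics/c3.png

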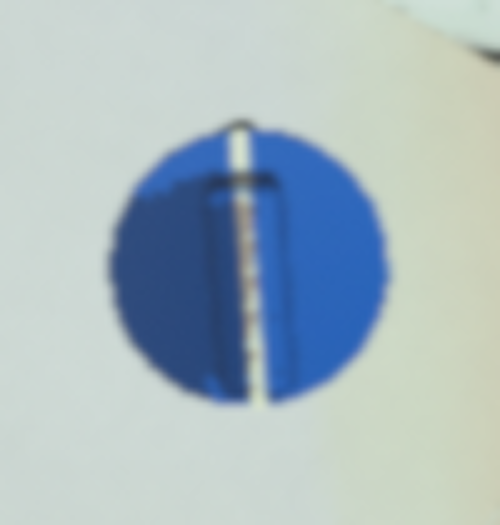

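Run:
```python
from h import *
im,d,p=load('w1');C=cloud(d,p)
# in grasp frame: centre lid, axis tool x at yaw -1.246
c=np.array([509.5,-268.3]); a=-1.246
ux=np.array([np.cos(a),np.sin(a)]); uy=np.array([np.sin(a),-np.cos(a)])
for lo,hi in((15,45),(45,85),(85,200)):
    m=(C[...,2]>lo)&(C[...,2]<hi)&(d>0); m[215:]=0
    q=C[m][:,:2]-c; X=q@ux;Y=q@uy
    for s in(1,-1):
        k=(abs(Y)<50)&(X*s>40); print(lo,hi,s,k.sum(),(X[k]*s).min() if k.any() else None)
plan([509.5,-268.3,120],-1.246)
im,d,p=load('top0');C=cloud(d,p)
m=(C[...,2]>100)&(C[...,2]<200); m[:,280:]=0; m[230:]=0
P=C[m];print(P[:,1].min(),P[:,0].min(),P[:,0].max())
```

```text
15 45 1 3465 50.829499189583345
15 45 -1 215 166.68134966955856
45 85 1 7653 102.38880325456735
45 85 -1 1168 163.65226553410582
85 200 1 0 None
85 200 -1 6409 156.5914527863735
shift [  4.6  -3.4 106.1] twist -3.88 pos [ 505.1 -264.7  226.1] rot [ 3.1409e+00  6.0000e-04 -1.3137e+00] q6 1.968 F [ 0.3  0.9 -0.3] gap 87.5 t 2.15
-119.88069028168952 277.0810991436372 1025.8809822825347
```

```bash
python3 -m jog '[{"jaw":0.5,"xyz":[2,-2,30],"twist":-2},{"jaw":0.5,"xyz":[4.5,-3.5,70],"twist":-4.8},{"jaw":0.5,"xyz":[4.5,-3.5,106],"twist":-4.8},{"jaw":0.5,"xyz":[4.5,-3.5,120],"twist":-4.8},{"jaw":0.5,"xyz":[4.5,-3.5,120],"twist":-4.8},{"jaw":0.5,"xyz":[4.5,-3.5,120],"twist":-4.8}]'
python3 - <<'E'
from h import *
snap('wrist','w2'); plan([509.5,-268.3,31],-1.246)
E
```

```text
clock: 2.75
eef_pos: [509.8, -269.2, 106.9]
eef_rot: [3.141, -0.0, -1.247]
force: [0.3, -0.4, 1.4]
finger_gap: 47.0
shift [-1.3  0.5 76.6] twist -0.04 pos [ 510.2 -269.3  107.6] rot [-3.1406e+00 -9.0000e-04 -1.2467e+00] q6 2.041 F [-0.4  0.3  0.5] gap 45.1 t 2.8
```

View pics/w2.png

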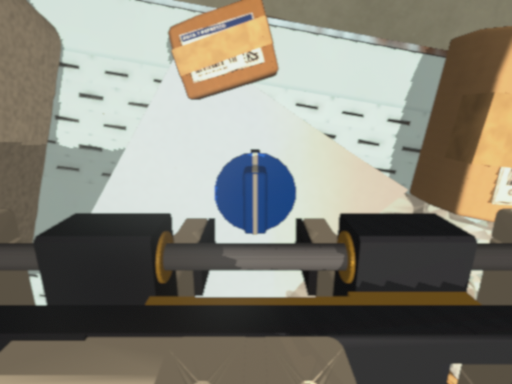

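The jaws straddle the lid's line, which sits at column 255. The lid's bar is centred and vertical in this view.

```bash
python3 -m jog '[{"jaw":0.5,"xyz":[-1,0.5,30],"twist":0},{"jaw":0.5,"xyz":[-1,0.5,55],"twist":0},{"jaw":0.5,"xyz":[-1,0.5,69],"twist":0},{"jaw":0.5,"xyz":[-1,0.5,75],"twist":0},{"jaw":0.5,"xyz":[-1,0.5,75.5],"twist":0}]'
python3 - <<'E'
from h import *
plan([509.5,-268.3,31],-1.246)
E
```

```text
clock: 3.3
eef_pos: [509.2, -268.3, 31.6]
eef_rot: [-3.141, -0.0, -1.246]
force: [0.6, 0.7, 0.1]
finger_gap: 43.9
shift [ 0.1 -0.3  0.6] twist 0.0 pos [ 509.2 -268.3   31.6] rot [-3.1411e+00 -4.0000e-04 -1.2459e+00] q6 2.041 F [0.6 0.7 0.1] gap 43.9 t 3.3
```

```bash
python3 -m jog '[{"jaw":0.3,"xyz":[0,0,0.5],"twist":0},{"jaw":0.22,"xyz":[0,0,0.5],"twist":0},{"jaw":0.15,"xyz":[0,0,0.5],"twist":0},{"jaw":0.1,"xyz":[0,0,0.5],"twist":0},{"jaw":0,"xyz":[0,0,0.5],"twist":0},{"jaw":0,"xyz":[0,0,0.5],"twist":0},{"jaw":0,"xyz":[0,0,0.5],"twist":0},{"jaw":0,"xyz":[0,0,0.5],"twist":0}]'
python3 -m jog '[{"jaw":0,"xyz":[0,0,-4],"twist":0},{"jaw":0,"xyz":[0,0,-15],"twist":0},{"jaw":0,"xyz":[0,0,-30],"twist":0},{"jaw":0,"xyz":[0,0,-45],"twist":0},{"jaw":0,"xyz":[0,0,-50],"twist":0},{"jaw":0,"xyz":[0,0,-50],"twist":0}]'
python3 - <<'E'
from h import *
snap('wrist','w3'); plan([447,338.7,300],-0.59-np.pi/2); print(robot.sense()['joint_positions'])
E
```

```text
clock: 4.1
eef_pos: [509.2, -268.3, 31.1]
eef_rot: [-3.141, -0.001, -1.245]
force: [-1.3, -0.0, 6.4]
finger_gap: 17.9
clock: 4.7
eef_pos: [509.3, -268.2, 81.6]
eef_rot: [-3.14, -0.001, -1.246]
force: [-0.3, -0.2, -0.5]
finger_gap: 18.0
shift [-594.8 -135.3 -219.2] twist 52.42 pos [ 508.8 -268.1   80.8] rot [-3.1410e+00 -1.0000e-04 -1.2459e+00] q6 2.041 F [ 1.  -0.  -0.1] gap 17.7 t 4.75
[-1.45133674e-01  3.32073718e-01 -3.96606597e-01 -2.57888137e-04
 -8.41513105e-01  2.04104555e+00]
```

View pics/w3.png

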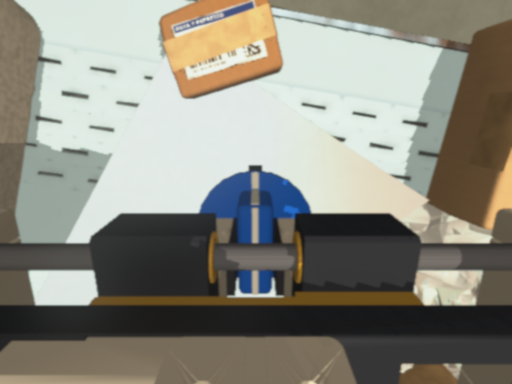

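```bash
python3 -m jog '[{"jaw":0,"xyz":[0,0,-30],"twist":0},{"jaw":0,"xyz":[0,0,-70],"twist":0},{"jaw":0,"xyz":[0,0,-115],"twist":0},{"jaw":0,"xyz":[0,0,-160],"twist":0},{"jaw":0,"xyz":[-5,-2,-200],"twist":0},{"jaw":0,"xyz":[-20,-7,-219],"twist":2},{"jaw":0,"xyz":[-55,-19,-219],"twist":5},{"jaw":0,"xyz":[-95,-33,-219],"twist":9},{"jaw":0,"xyz":[-138,-47,-219],"twist":13},{"jaw":0,"xyz":[-181,-62,-219],"twist":17},{"jaw":0,"xyz":[-224,-77,-219],"twist":21},{"jaw":0,"xyz":[-267,-92,-219],"twist":25},{"jaw":0,"xyz":[-310,-107,-219],"twist":30},{"jaw":0,"xyz":[-353,-122,-219],"twist":35},{"jaw":0,"xyz":[-396,-137,-219],"twist":40},{"jaw":0,"xyz":[-439,-151,-219],"twist":45},{"jaw":0,"xyz":[-480,-166,-219],"twist":49},{"jaw":0,"xyz":[-512,-177,-219],"twist":51},{"jaw":0,"xyz":[-528,-182,-219],"twist":52.4},{"jaw":0,"xyz":[-531.5,-183.3,-219],"twist":52.4}]'
python3 -m jog '[{"jaw":0,"xyz":[0,0,30],"twist":0},{"jaw":0,"xyz":[0,0,65],"twist":0},{"jaw":0,"xyz":[0,0,78],"twist":0},{"jaw":0,"xyz":[0,0,80],"twist":0},{"jaw":0,"xyz":[0,0,80],"twist":0}]'
python3 - <<'E'
from h import *
snap('wrist','w4'); plan([447,338.7,300],-0.59-np.pi/2); print(robot.sense()['joint_positions'])
E
```

```text
clock: 6.75
eef_pos: [512.1, 295.9, 297.7]
eef_rot: [3.141, -0.003, -2.159]
force: [-0.7, -0.5, -2.7]
finger_gap: 17.8
clock: 7.25
eef_pos: [513.2, 293.8, 220.3]
eef_rot: [-3.141, 0.0, -2.16]
force: [0.0, 0.2, -0.6]
finger_gap: 17.9
shift [ -0.1  79.9 -79.1] twist 0.04 pos [513.5 294.2 221. ] rot [-3.1407e+00  1.6000e-03 -2.1602e+00] q6 0.13 F [-0.5 -0.7  0.6] gap 17.9 t 7.3
[ 8.50769724e-01  2.25540598e-01 -1.87850676e-01  7.04608589e-04
 -1.15569228e+00  1.30376970e-01]
```

View pics/w4.png

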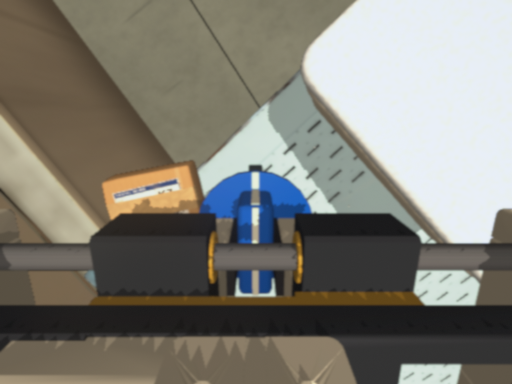

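The camera's image-up direction is tool -y, so the canister is hidden behind the gripper here. I need to go to the other side of it. First I'll check heights around there.

Run:
```python
from h import *
im,d,p=load('top0');C=cloud(d,p)
for u in (40,55,65,70,75,80,85,90,100,105,110): print(u,[C[v,u].round(0).tolist() for v in (150,200,260)])
```

```text
40 [[562.0, 715.0, -62.0], [383.0, 718.0, -91.0], [164.0, 718.0, -121.0]]
55 [[579.0, 702.0, -135.0], [387.0, 687.0, -133.0], [164.0, 670.0, -135.0]]
65 [[580.0, 665.0, -137.0], [389.0, 654.0, -143.0], [163.0, 643.0, -153.0]]
70 [[582.0, 650.0, -144.0], [390.0, 639.0, -150.0], [159.0, 647.0, -201.0]]
75 [[584.0, 635.0, -153.0], [376.0, 522.0, 48.0], [156.0, 648.0, -242.0]]
80 [[599.0, 648.0, -220.0], [378.0, 515.0, 28.0], [183.0, 492.0, 48.0]]
85 [[608.0, 648.0, -261.0], [381.0, 512.0, -0.0], [182.0, 485.0, 28.0]]
90 [[618.0, 648.0, -308.0], [381.0, 494.0, 2.0], [180.0, 478.0, 6.0]]
100 [[545.0, 452.0, 46.0], [381.0, 459.0, 4.0], [180.0, 449.0, -3.0]]
105 [[546.0, 436.0, 44.0], [383.0, 449.0, -14.0], [181.0, 431.0, 1.0]]
110 [[545.0, 418.0, 48.0], [383.0, 427.0, -1.0], [181.0, 413.0, 4.0]]
```

```bash
python3 -m jog '[{"jaw":0,"xyz":[0,15,0],"twist":0},{"jaw":0,"xyz":[0,45,0],"twist":0},{"jaw":0,"xyz":[0,80,0],"twist":0},{"jaw":0,"xyz":[0,115,0],"twist":0},{"jaw":0,"xyz":[0,145,0],"twist":0},{"jaw":0,"xyz":[0,158,0],"twist":0},{"jaw":0,"xyz":[0,160,0],"twist":0},{"jaw":0,"xyz":[0,160,0],"twist":0},{"jaw":0,"xyz":[0,160,0],"twist":0}]'
python3 - <<'E'
from h import *
im,d,p=snap('wrist','w5'); plan([447,338.7,300],-0.59-np.pi/2)
C=cloud(d,p); m=(C[...,2]>60)&(C[...,2]<78)&(np.hypot(C[...,0]-447,C[...,1]-339)<70)
v,u=np.nonzero(m);print(u.min(),u.max(),v.min(),v.max())
cv2.imwrite('pics/c5.png',cv2.resize(cv2.cvtColor(im,cv2.COLOR_RGB2BGR)[v.min()-10:v.max()+10,u.min()-10:u.max()+10],None,fx=5,fy=5,interpolation=cv2.INTER_CUBIC))
E
```

```text
clock: 8.2
eef_pos: [380.2, 382.7, 219.9]
eef_rot: [-3.141, 0.0, -2.161]
force: [0.3, 0.0, 0.4]
finger_gap: 18.0
shift [ -0.7 -79.8 -80.3] twist -0.02 pos [380.3 382.6 219.7] rot [-3.1415e+00  1.0000e-04 -2.1611e+00] q6 -0.172 F [-0.2  0.3 -0.7] gap 17.9 t 8.25
210 297 51 143
```

View pics/w5.png

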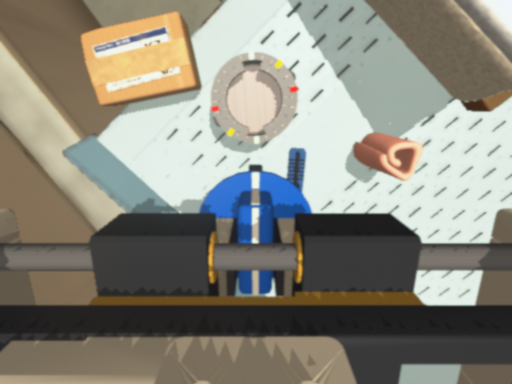

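View pics/c5.png

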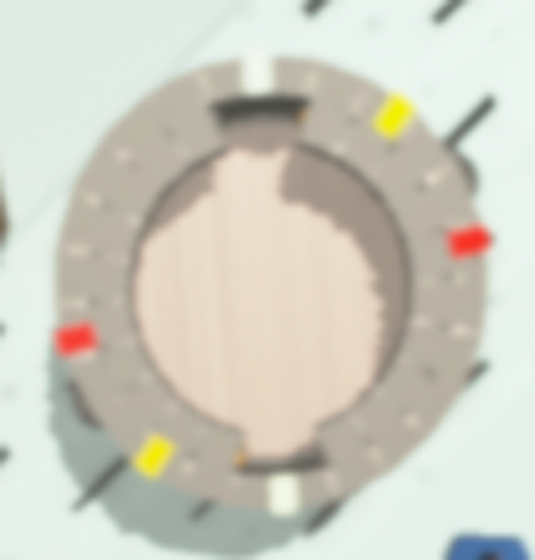

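The wrist view shows the canister rim at about (254,97). The white marks are at (251,55) and (257,140), the yellow at (279,64) and (231,132), and the red at (294,89) and (215,109). I'll fit those marks at z=70.

```bash
cat >> h.py <<'E'
def unproj(p,u,v,z):
    R=cv2.Rodrigues(np.array(p['rvec']))[0]; c=-R.T@np.array(p['tvec']).reshape(3)
    r=R.T@np.array([(u-p['cx'])/p['fx'],(v-p['cy'])/p['fy'],1]); return c+r*(z-c[2])/r[2]
E
python3 - <<'E'
from h import *
from scipy.optimize import least_squares
im,d,p=load('w5')
hsv=cv2.cvtColor(im,cv2.COLOR_RGB2HSV).astype(int); C=cloud(d,p)
reg=np.zeros(d.shape,bool); reg[48:147,205:302]=1
H,S,V=hsv[...,0],hsv[...,1],hsv[...,2]
ms={'y':(H>22)&(H<35)&(S>150),'r':((H<8)|(H>172))&(S>150),'w':(S<22)&(V>222)}
pts=[]
off={'w':0,'y':-.7,'r':-1.4}
for k,m in ms.items():
    n,l,st,ce=cv2.connectedComponentsWithStats((m&reg).astype(np.uint8))
    for i in range(1,n):
        if st[i,4]<8: continue
        q=unproj(p,*ce[i],70); r=np.hypot(*(q[:2]-[447,339]))
        print(k,st[i,4],ce[i].round(1),q.round(1),r.round(1))
        if 34<r<48: pts.append((k,q[:2]))
def f(x):
    o=[]
    for k,q in pts:
        c=[x[:2]+40.5*s*np.array([np.cos(x[2]+off[k]),np.sin(x[2]+off[k])]) for s in(1,-1)]
        e=[q-a for a in c]; o+=list(min(e,key=np.linalg.norm))
    return o
s=least_squares(f,[447,339,-.59]); print(s.x,np.round(s.fun,1))
m=(C[...,2]>66)&(C[...,2]<74)&reg; P=C[m]; print(P[:,2].mean(),cv2.minEnclosingCircle(P[:,:2].astype(np.float32)))
# lid in hand: flange ring
im4,d4,p4=load('w5'); t=np.array([380.3,382.6,219.7]); R=Ro.from_euler('xyz',[np.pi,0,-2.161]).as_matrix()
T=(C-t)@R
w=np.zeros(d.shape,bool); w[160:213,195:320]=1
F=T[w&(abs(T[...,2]-5)<8)&(d>0)]; print(len(F),np.median(F[:,2]))
F2=F[:,:2]
# fit circle outer edge radius 35.5 using blue pixels at front edge
bl=(H>98)&(H<125)&(S>130)&w; n,l,st,ce=cv2.connectedComponentsWithStats(bl.astype(np.uint8)); 
cont=max(cv2.findContours(bl.astype(np.uint8),cv2.RETR_EXTERNAL,cv2.CHAIN_APPROX_NONE)[0],key=len)[:,0]
E=[]
for u,v in cont:
    if v<205 and not(246<u<265): E.append(unproj(p,u,v,219.7-31+27)) 
E=(np.array(E)-t)@R
g=least_squares(lambda x:np.hypot(E[:,0]-x[0],E[:,1]-x[1])-35.5,[0,0],loss='soft_l1'); print(g.x,len(E),abs(g.fun).mean(), np.hypot(*(E[:,:2]-g.x).T).round(1)[::8])
E
```

```text
y 29 [278.3  63.8] [460.6 301.1  70. ] 40.3
y 25 [230.4 131.8] [432.8 378.1  70. ] 41.6
r 28 [293.2  89. ] [432.5 301.2  70. ] 40.5
r 22 [214.5 108.3] [461.2 378.   70. ] 41.5
w 2622 [255.2  88.6] [454.  332.8  70. ] 9.3
w 26 [256.5 139.8] [410.9 360.   70. ] 41.8
[446.59838349 339.62274641  -0.52502296] [ 0.3 -0.5 -0.1  0.4 -0.1 -0.4  0.6  0.4 -0.7  0.1]
70.22171206903089 ((447.080810546875, 339.82794189453125), 44.89364242553711)
2881 3.8039494177821194
[-0.19419515  0.09994945] 54 0.5559989337790012 [34.8 34.7 36.8 36.6 35.8 35.3 35.5]
```

Run:
```python
from h import *
plan([446.7,339.7,112],-0.525-np.pi/2)
```

```text
shift [ -1.3 -79.  107.7] twist -3.74 pos [380.3 382.6 219.7] rot [-3.1415e+00  1.0000e-04 -2.1611e+00] q6 -0.172 F [-0.2  0.3 -0.7] gap 17.9 t 8.25
```

```bash
python3 -m jog '[{"jaw":0,"xyz":[0,-12,0],"twist":-0.5},{"jaw":0,"xyz":[-0.5,-35,0],"twist":-1.5},{"jaw":0,"xyz":[-1,-60,0],"twist":-3},{"jaw":0,"xyz":[-1.3,-75,5],"twist":-3.7},{"jaw":0,"xyz":[-1.3,-79,25],"twist":-3.7},{"jaw":0,"xyz":[-1.3,-79,50],"twist":-3.7},{"jaw":0,"xyz":[-1.3,-79,75],"twist":-3.7},{"jaw":0,"xyz":[-1.3,-79,95],"twist":-3.7},{"jaw":0,"xyz":[-1.3,-79,105],"twist":-3.7},{"jaw":0,"xyz":[-1.3,-79,107],"twist":-3.7},{"jaw":0,"xyz":[-1.3,-79,107],"twist":-3.7},{"jaw":0,"xyz":[-1.3,-79,107],"twist":-3.7}]'
python3 - <<'E'
from h import *
snap('wrist','w6');snap('scene','s6'); plan([446.7,339.7,79],-0.525-np.pi/2)
E
```

```text
clock: 9.45
eef_pos: [446.7, 340.6, 113.7]
eef_rot: [-3.141, 0.002, -2.096]
force: [-0.3, -0.1, -0.6]
finger_gap: 17.4
shift [ 0.8 -0.6 34.6] twist 0.02 pos [446.5 340.6 113.6] rot [-3.1414e+00  1.8000e-03 -2.0955e+00] q6 0.046 F [ 0.2  0.3 -0.6] gap 18.0 t 9.55
```

View pics/w6.png

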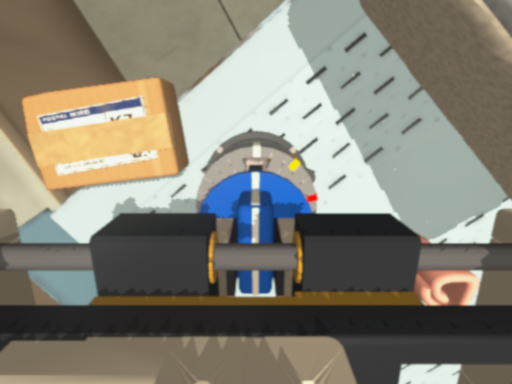

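View pics/s6.png

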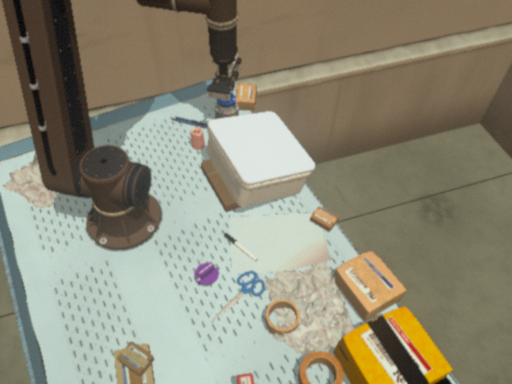

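The lid's white line at (255,180) lines up with the rim's white mark at (256,152), and the lid is above the mouth. I'll recompute the canister centre from this closer view.

Run:
```python
from h import *
from scipy.optimize import least_squares
im,d,p=load('w6')
hsv=cv2.cvtColor(im,cv2.COLOR_RGB2HSV).astype(int); C=cloud(d,p)
H,S,V=hsv[...,0],hsv[...,1],hsv[...,2]
reg=np.zeros(d.shape,bool); reg[135:212,195:322]=1
off={'w':0,'y':-.7,'r':-1.4}
pts=[]
for k,m in {'y':(H>22)&(H<35)&(S>150),'r':((H<8)|(H>172))&(S>150),'w':(S<40)&(V>200)&(np.hypot(*(C[...,:2]-[447,340]).transpose(2,0,1))<47)&(C[...,2]<80)&(C[...,2]>60)}.items():
    n,l,st,ce=cv2.connectedComponentsWithStats((m&reg).astype(np.uint8))
    for i in range(1,n):
        if st[i,4]<12: continue
        q=unproj(p,*ce[i],70); print(k,st[i,4],ce[i].round(1),q.round(1)); pts.append((k,q[:2]))
def f(x):
    o=[]
    for k,q in pts:
        c=[x[:2]+40.5*s*np.array([np.cos(x[2]+off[k]),np.sin(x[2]+off[k])]) for s in(1,-1)]
        o+=list(min([q-a for a in c],key=np.linalg.norm))
    return o
s=least_squares(f,[446.7,339.7,-.525]); print(s.x,np.round(s.fun,1))
t=np.array([446.5,340.6,113.6]);R=Ro.from_euler('xyz',[np.pi,0,-2.0955]).as_matrix()
print('can centre in tool',((np.r_[s.x[:2],70]-t)@R).round(2))
cv2.imwrite('pics/c6.png',cv2.resize(cv2.cvtColor(im,cv2.COLOR_RGB2BGR)[125:225,190:330],None,fx=5,fy=5,interpolation=cv2.INTER_CUBIC))
```

```text
y 80 [294.1 163.8] [460.7 300.5  70. ]
r 58 [311.5 197.8] [432.3 301.3  70. ]
w 100 [256.1 150.8] [482.1 319.   70. ]
w 18 [199.4 184.5] [481.4 366.3  70. ]
[ 4.38002126e+02  3.43487159e+02 -1.86372164e-01] [ -2.9 -11.6  -5.   -1.7   4.3 -17.    3.6  30.3]
can centre in tool [ 1.76  8.8  43.6 ]
```

View pics/c6.png

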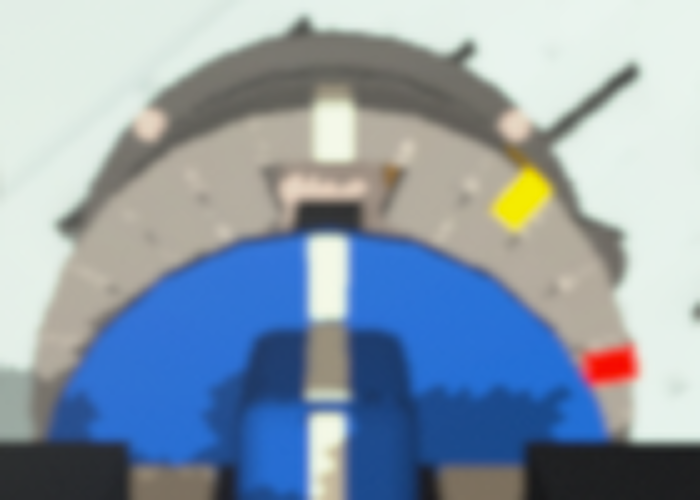

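```bash
python3 -m jog '[{"jaw":0,"xyz":[0.5,-0.4,4],"twist":0},{"jaw":0,"xyz":[1,-0.8,8],"twist":0},{"jaw":0,"xyz":[1,-0.8,11],"twist":0},{"jaw":0,"xyz":[1,-0.8,13],"twist":0},{"jaw":0,"xyz":[1,-0.8,15],"twist":0},{"jaw":0,"xyz":[1,-0.8,15],"twist":0}]'
python3 - <<'E'
from h import *
plan([446.7,339.3,79],-0.525-np.pi/2); print(robot.sense()['moment'])
E
```

```text
clock: 10.15
eef_pos: [446.1, 338.7, 97.2]
eef_rot: [3.142, -0.001, -2.096]
force: [0.4, -0.1, -0.9]
finger_gap: 17.6
shift [-0.8 -0.2 18.2] twist 0.01 pos [446.1 338.7  97.2] rot [ 3.1415e+00 -7.0000e-04 -2.0957e+00] q6 0.047 F [ 0.4 -0.1 -0.9] gap 17.6 t 10.15
[-0.00932081  0.11966654  0.02537256]
```

```bash
python3 -m jog '[{"jaw":0,"xyz":[-0.4,0,2],"twist":0},{"jaw":0,"xyz":[-0.4,0,4],"twist":0},{"jaw":0,"xyz":[-0.4,0,6],"twist":0},{"jaw":0,"xyz":[-0.4,0,8],"twist":0},{"jaw":0,"xyz":[-0.4,0,8],"twist":0}]'
python3 - <<'E'
from h import *
plan([446.7,339.3,79],-0.525-np.pi/2); print(robot.sense()['moment'])
E
```

```text
clock: 10.65
eef_pos: [446.3, 339.0, 89.2]
eef_rot: [3.142, -0.001, -2.096]
force: [-0.1, 0.2, 0.0]
finger_gap: 17.5
shift [-0.4 -0.2 10.2] twist 0.01 pos [446.3 339.   89.2] rot [ 3.1415e+00 -5.0000e-04 -2.0956e+00] q6 0.047 F [-0.1  0.2  0. ] gap 17.5 t 10.65
[-0.10342586  0.16569277  0.01216898]
```

```bash
python3 -m jog '[{"jaw":0,"xyz":[0,0,2],"twist":0},{"jaw":0,"xyz":[0,0,4],"twist":0},{"jaw":0,"xyz":[0,0,6],"twist":0},{"jaw":0,"xyz":[0,0,7],"twist":0},{"jaw":0,"xyz":[0,0,8],"twist":0},{"jaw":0,"xyz":[0,0,8],"twist":0}]'
python3 -m jog '[{"jaw":0,"xyz":[0,0,0.5],"twist":0},{"jaw":0,"xyz":[0,0,1],"twist":0},{"jaw":0,"xyz":[0,0,1],"twist":0}]'
python3 - <<'E'
from h import *
plan([446.7,339.3,79],-0.525-np.pi/2); print(robot.sense()['moment'])
E
```

```text
clock: 11.25
eef_pos: [446.4, 339.1, 81.4]
eef_rot: [3.142, -0.0, -2.096]
force: [-0.0, 1.1, -0.1]
finger_gap: 17.8
clock: 11.55
eef_pos: [446.5, 339.2, 80.5]
eef_rot: [3.142, -0.0, -2.096]
force: [0.0, 0.1, -0.8]
finger_gap: 17.7
shift [-0.2 -0.2  1.5] twist 0.01 pos [446.5 339.2  80.5] rot [ 3.1416 -0.     -2.0956] q6 0.047 F [ 0.   0.1 -0.8] gap 17.7 t 11.55
[-0.03037263  0.1471235   0.01621886]
```

```bash
python3 -m jog '[{"jaw":0,"xyz":[0,0,0.4],"twist":0},{"jaw":0,"xyz":[0,0,0.8],"twist":0},{"jaw":0,"xyz":[0,0,0.8],"twist":0},{"jaw":0,"xyz":[0,0,0.8],"twist":0}]'
python3 - <<'E'
from h import *
snap('wrist','w7');plan([446.7,339.3,79],-0.525-np.pi/2); print(robot.sense()['moment'])
E
```

```text
clock: 11.95
eef_pos: [446.5, 339.2, 79.8]
eef_rot: [-3.142, 0.0, -2.096]
force: [0.7, -0.7, -0.6]
finger_gap: 17.5
shift [-0.2 -0.1  0.8] twist 0.01 pos [446.5 339.2  79.8] rot [-3.1416 -0.     -2.0957] q6 0.047 F [-0.6 -0.3 -0.6] gap 17.7 t 12.0
[-0.0736489   0.0883484  -0.04448002]
```

View pics/w7.png

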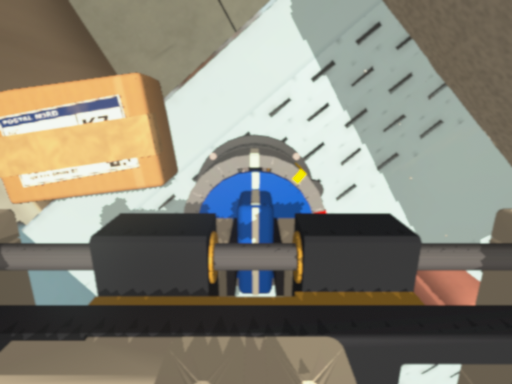

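The lid is down in the mouth. Its white line at (255,178) is in line with the white mark at (255,160), and the force is about 0. Now I'll turn it clockwise (positive twist), watching moment and force.

```bash
python3 -m jog '[{"jaw":0,"xyz":[0,0,0.3],"twist":1.5},{"jaw":0,"xyz":[0,0,0.3],"twist":4},{"jaw":0,"xyz":[0,0,0.3],"twist":7},{"jaw":0,"xyz":[0,0,0.3],"twist":10},{"jaw":0,"xyz":[0,0,0.3],"twist":13},{"jaw":0,"xyz":[0,0,0.3],"twist":15},{"jaw":0,"xyz":[0,0,0.3],"twist":15}]'
python3 - <<'E'
from h import *
plan([446.7,339.3,79],-0.525-.7-np.pi/2); print(robot.sense()['moment'])
E
```

```text
clock: 12.7
eef_pos: [446.7, 339.5, 79.5]
eef_rot: [3.142, 0.001, -2.359]
force: [0.6, 0.1, -0.6]
finger_gap: 18.0
shift [ 0.2 -0.2  0.5] twist 25.04 pos [446.7 339.5  79.5] rot [ 3.1415e+00  7.0000e-04 -2.3588e+00] q6 -0.216 F [ 0.6  0.1 -0.6] gap 18.0 t 12.7
[ 0.32375822 -0.10775057  0.04702361]
```

```bash
python3 -m jog '[{"jaw":0,"xyz":[0,0,0],"twist":2},{"jaw":0,"xyz":[0,0,0],"twist":5},{"jaw":0,"xyz":[0,0,0],"twist":8},{"jaw":0,"xyz":[0,0,0],"twist":11},{"jaw":0,"xyz":[0,0,0],"twist":14},{"jaw":0,"xyz":[0,0,0],"twist":17},{"jaw":0,"xyz":[0,0,0],"twist":20},{"jaw":0,"xyz":[0,0,0],"twist":22.5},{"jaw":0,"xyz":[0,0,0],"twist":25},{"jaw":0,"xyz":[0,0,0],"twist":25},{"jaw":0,"xyz":[0,0,0],"twist":25}]'
python3 - <<'E'
from h import *
im,d,p=snap('wrist','w8');plan([446.7,339.3,79],-0.525-.7-np.pi/2); print(robot.sense()['moment'])
cv2.imwrite('pics/c8.png',cv2.resize(cv2.cvtColor(im,cv2.COLOR_RGB2BGR)[125:225,190:330],None,fx=5,fy=5,interpolation=cv2.INTER_CUBIC))
E
```

```text
clock: 13.8
eef_pos: [446.8, 339.7, 79.6]
eef_rot: [3.141, 0.001, -2.792]
force: [0.9, 2.5, -1.2]
finger_gap: 17.8
shift [ 0.1 -0.3  0.6] twist 0.21 pos [446.7 339.7  79.6] rot [ 3.1411e+00  8.0000e-04 -2.7922e+00] q6 -0.65 F [ 1.6  1.9 -1.8] gap 18.1 t 13.85
[ 0.90526299 -0.54545007  0.09112014]
```

View pics/c8.png

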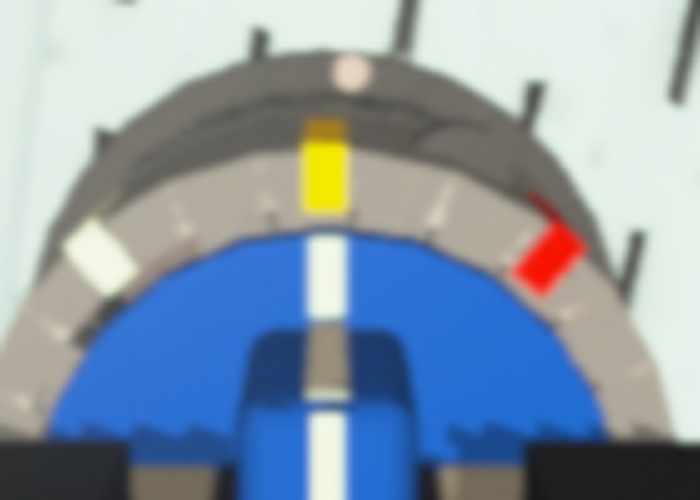

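The white line at crop (327,275) points straight at the yellow mark at (326,177). Last check before handing in: flange height, tilt and steadiness.

```bash
python3 -m jog '[{"jaw":0,"xyz":[0,0,0],"twist":0},{"jaw":0,"xyz":[0,0,0],"twist":0},{"jaw":0,"xyz":[0,0,0],"twist":0},{"jaw":0,"xyz":[0,0,0],"twist":0}]'
python3 - <<'E'
from h import *
im,d,p=snap('wrist','w9'); C=cloud(d,p)
H=cv2.cvtColor(im,cv2.COLOR_RGB2HSV).astype(int); b=(H[...,0]>98)&(H[...,0]<125)&(H[...,1]>130); w=np.zeros(d.shape,bool); w[165:210,195:320]=1
r=np.hypot(C[...,0]-446.7,C[...,1]-339.4)
F=C[b&w&(r>27)&(r<35)]; print('flange z',np.median(F[:,2]),len(F)); A=np.c_[F[:,:2]-[446.7,339.4],np.ones(len(F))]; print('plane',np.linalg.lstsq(A,F[:,2],rcond=None)[0])
G=C[w&~b&(r>38)&(r<43)&(C[...,2]>60)]; print('rim z',np.median(G[:,2]),len(G))
plan([446.7,339.3,79],-0.525-.7-np.pi/2); s=robot.sense();print(s['moment'],s['joint_vel'].round(3))
E
```

```text
clock: 14.25
eef_pos: [446.6, 339.5, 79.6]
eef_rot: [3.141, 0.0, -2.794]
force: [1.5, 2.3, -0.7]
finger_gap: 18.1
flange z 75.64570010983755 1487
plane [ 3.16916074e-04 -1.74436550e-03  7.56172468e+01]
rim z 70.34197667348722 997
shift [-0.1 -0.1  0.6] twist 0.13 pos [446.6 339.4  79.6] rot [ 3.1414e+00  4.0000e-04 -2.7935e+00] q6 -0.651 F [ 1.   2.5 -1. ] gap 18.1 t 14.3
[ 1.01161882 -0.46707042  0.06802406] [ 0.002  0.001 -0.    -0.    -0.001 -0.001]
```

Run:
```python
from h import *
print(robot.sign_off()); s=robot.sense(); print(s['eef_pos'],s['finger_gap'],s['force'],s['clock'])
```

```text
the job is handed in; nothing more can be done
None
the job is handed in; nothing more can be done
```

The lid is in the canister at the vent position and still gripped. I handed the job in at about 14.3 s of the 51 s allowed; it returned no verdict.

**What I did:** I gripped the blue lid across its knob and carried it over the foam box at about 0.3 m. I lowered it into the slots in small steps, with only about 1 N showing on the force reading. Then I turned it clockwise by 40°.

**Last checks:**
- **Turn:** the white line points straight at the yellow mark. The tool turned about 0.70 rad, well short of the click.
- **Seat:** the flange top is 5.3 mm above the rim, which puts the lid about 0.3 mm above fully flush. It is level within about 0.002 rad and within about 0.5 mm of the canister's axis.
- **Grip and load:** the finger gap is 18 mm, matching the knob. The outside force is about 3 N and the arm is at rest.

**Not confirmed:**
- I could not read the catch angle or the contact forces directly, so those are inferred from the marks and the wrist readings.
- The wrist moment rose to about 1 N m during the turn, a slight sideways load on the lid. I left it because the force stayed small.
- I did not measure the bystanders' positions again at the end. No move showed an unexpected force.

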